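Close a two-part casting mould on its locating pins

ROBOT

A 7-joint arm with a two-finger parallel gripper is mounted at the origin on the work surface. World frame = base frame: x ahead of the robot, y to its left, z up, the work surface at z = 0. Lengths are in mm, angles in rad, forces in N, time in s.
With the tool pointing down it reaches from about 425 to 1025 mm from the base axis. Payload 3.6 kg.
Tool frame: the origin (TCP) lies between the finger pads; the fingertips stand tips_ahead ahead of it and the grasp point (between the pads) lies 2 mm behind it (tips_ahead is the distance from the TCP to the fingertips, in mm); z points along the fingers, y is the direction in which the jaws open and shut (so a half turn about z gives the same grasp; the last joint's range is limited). The gripper opens to 85 mm and grips with 20 to 120 N. Pads are 22 mm wide; open, the fingers measure 114 mm over their backs; the gripper's body (76 mm by 85 mm) begins 54 mm behind the grasp point. The pads swing forward as they close: fully open they stand 13 mm farther back than shut.
Start: joints at [-1.317, 0.591, 0.048, 1.609, -0.033, 0.943, -0.034], TCP at [247.097, 681.596, 248.302] pointing down, gripper open.
Joint ranges: [-2.69, 2.69], [-0.47, 2.24], [-1.27, 1.36], [0.19, 2.51], [-1.53, 4.68], [0.08, 2.07], [-3.09, 3.09]. Speed limits (rad/s): [2.57, 2.57, 3.14, 3.14, 3.14, 3.14, 3.14].

INTERFACE

Orientations are given as a 3x3 rotation matrix whose columns are the frame's x, y, z axes.
In Python, from cell import read_state, capture, get_calibration, hand_in, tips_ahead gives the robot as it stands. The module is installed in compiled form; this text tells all that it offers.
- The arm moves only by the shell command python3 -m creep 'ROWS' [FORCE]. ROWS is JSON, a list of rows, each a list of 7 numbers: the closure, from -1 (fully open) to 1 (shut), then the shift along the tool's x, y, z in cm, then the turn, a rotation vector about the tool's x, y, z in rad. In form: [[jaw, x, y, z, wx, wy, wz], ...]. A call has exactly 8 rows; each row shifts and turns the pose as measured when the row begins, along the tool's axes as they then stand; what a row does not reach is not made up. A row lasts 1/10 s, in which the tool goes at most 50 mm and 8.59 degrees, less where a joint would pass 70% of its speed; a pose out of reach is approached as far as the arm can. A call is refused whole if a number of a shift passes 5 or a number of a turn 0.15, either way. A call with a gripper value outside its range is refused whole. The fingers move at their own pace and stop on an object; FORCE is the grip in N (left out, the last holds). Time passes only in rows, so rows that do not move let the fingers close, or fill a call up. It gives the time, the measured TCP pose, the force and the opening at its end, in the units of the state.
- read_state(): the state, without advancing time (a new reading comes with each control period).
- capture(name): name is "scene" or "side" or "wrist"; returns (picture, depth): 420x560x3 uint8, red, green, blue; 420x560 float32, mm along the optical axis (not along the pixel's ray), 0 where there is no reading.
- get_calibration(name): a dict with "fx", "fy", "cx", "cy" (pixels), "xyz" and "orientation" of the camera in the world; the wrist camera has in their place "tool_from_camera" (4x4, takes a point from camera to tool coordinates, whose origin is the TCP and whose axes are the flange's). Camera axes: x right, y down, z forward; pixel columns grow to the right and rows downward; lengths in mm; the calibration is good to about 2 mm. A picture is of the moment at which its call begins: read the wrist's pose just before it. get_calibration takes no time and is no camera call.
- hand_in(): hands the job in, once; it reports no verdict.
The state is a dict: "clock": time; "joint_pos": joint angles; "qvel": joint speeds; "joint_torque": joint torques, N m; "position": TCP position; "tcp_rot": TCP orientation; "force": force on the tool from outside, world axes, zero at the start; "moment": the same for the moment, N m; "opening": opening from 0.0 (shut) to 1.0 (fully open).
Only numpy, scipy, OpenCV 4.12 (cv2) and the standard library are available. Lean on these libraries where they do the work, as an engineer would, in place of code of your own. Each camera call takes 0.05 s, during which the arm holds its last target.

TASK

Close the plaster casting mould: take the upper half by its wooden rib from the sloping drying rack, bring it level over the lower half and lower it gently so that both locating pins slip into its holes together, until it lies fully home and flat on the rim. The pins may stand a few millimetres off their nominal place, so feel for them with light touches and do not force, drop or cock the plaster; let go when it is home and leave the other things on the bench as they are.

Things in the scene. Friction and masses are not known exactly. Their poses are not given: they have to be found in the camera images.
- mould: Fixed lower half of a plaster casting mould, 120 mm (its x) by 180 mm (its y), on a plywood board 150 x 215 mm. Origin: centre of the board's underside, on the table. Its flat rim, around an open cavity, is 66 mm above the origin. Two stiff upright steel pins, 16 mm in diameter, stand 22 mm out of the rim, 124 mm apart along its y; the top 2.5 mm taper to 13 mm.
- pin_a (a point): NOMINAL place of one pin, at rim height: mould x = 0, y = +62 mm; centre of the dark 32 mm clearance disc around that pin. The real pins sit on one carrier clamped by hand: both are off nominal by the same unknown shift, up to 6 mm either way along the mould's x and up to 6 mm along its y, without turning. The reading does not show this shift: feel for it (or look).
- pin_b (a point): NOMINAL place of the other pin, at rim height: mould x = 0, y = -62 mm; the real pin is off by the same shift as the first.
- lid: Loose upper half: flat plaster plate 110 (its x) x 170 (its y) x 24 mm, 0.34 to 0.53 kg (light plaster), mass centre near the middle, 15 to 20 mm up. Two 19 mm through holes with 1 mm chamfers at x = 0, y = +62 and -62 mm. Origin: centre of its underside; z: its normal, on the rib's side. It starts on the rack, x pointing up the slope, tilted 0.45 rad (26 degrees). It fits either way round.
- lid_grip (a point): Point inside the solid wooden grip rib in the middle of the lid's top: 46 mm from the plate's underside along the lid's z, 16 mm below the rib's top. The rib is 26 mm thick (along the lid's y), 90 mm long (along its x) and 38 mm high. Held long or off its middle, the lid slowly sags or tips in the grip: grip firmly. Axes as the lid's.
- rack: Fixed wooden drying rack, 170 mm (x) by 190 mm (y), about 85 mm high. Its slatted face slopes up at 0.45 rad towards its +x, so what lies on it faces its -x side; a low ledge, below the lid's top face, stops the lid sliding. Origin: centre of its base on the table.
- cup: Bystander, to be left alone: terracotta cup, 52 mm wide, 70 mm high, between the mould and the rack. Origin: centre of its underside.
- bowl: Bystander, to be left alone: steel bowl, 120 mm wide, 60 mm high. Origin: centre of its underside.
- jar: Bystander, to be left alone: white stoneware jar with a lid, 68 mm wide, 100 mm high. Origin: centre of its underside.
- vase: Bystander, to be left alone: white vase, 90 mm wide, 140 mm high. Origin: centre of its underside.
- brush: Bystander, to be left alone: brush, 190 mm long, lying flat. Origin: about its middle.
- brick: Bystander, to be left alone: firebrick, 200 x 100 x 60 mm. Origin: centre of its underside.
- bat: Bystander, to be left alone: round plywood throwing bat, 160 mm wide, 18 mm thick. Origin: centre of its underside.
Things that resemble listed ones, but are neither listed nor needed, are in the scene too. What is shaped like the lid but purple is not meant.

How it is judged (in metres and radians):
On the way, in this order (a step that is already met when the one before it is completed fails the run):
1. the upper half is lifted clear of the rack (contact force between lid and rack below 0.1 N and distance of lid from where it was at the start of the episode above 0.04 m), for 0.1 s.
2. it is level (within 0.12 rad) over the lower half (centres within 30 mm), still above or on top of the pins (horizontal distance between lid and mould below 0.03 m and angle between lid's own z axis and vertical below 0.12 rad and z of lid in the frame of mould above 0.085 m), for 0.1 s.
3. it is brought down to the rim (within 8 mm) while the gripper still holds it, not dropped (horizontal distance between lid and mould below 0.03 m and z of lid in the frame of mould below 0.074 m and contact force between lid and the fingers above 2 N), for 0.1 s.
At the end, for the whole second after the job is handed in: The upper half lies on the rim: underside within 3 mm of rim height (66 mm), level within 0.03 rad, centre within 12 mm of the mould's, y axis within 0.06 rad of the mould's (either way round), so both pins are through; at rest and released (z of lid in the frame of mould between 0.063 and 0.069 m and angle between lid's own z axis and vertical below 0.03 rad and horizontal distance between lid and mould below 0.012 m and angle between the y axis of lid and the y axis of mould, either way round below 0.06 rad and linear speed of lid below 0.02 m/s and contact force between lid and the fingers below 0.1 N and contact force between lid and mould above 2 N); the robot touches nothing.
It fails at once if the upper half is pressed or dropped on the lower half or its pins with more than 120 N even for an instant (contact force between lid and mould above 120 N).
It fails at once if the upper half is cocked by more than 0.2 rad at the pins (horizontal distance between lid and mould below 0.03 m and z of lid in the frame of mould below 0.089 m and angle between lid's own z axis and vertical above 0.2 rad).
It fails at once if a bystander is pushed more than 30 mm from its place (distance of any of cup, bowl, jar, vase, brush, brick, bat from where it was at the start of the episode above 0.03 m).
It also fails if it takes over 58 s, if anything falls off the work surface, if the arm or the gripper's body presses on something with over 40 N, if the wrist force passes 120 N, or if a joint passes its speed limit or range.

## Working session

There is one attempt and no reset: what is moved stays moved. The work goes in short steps, Python scripts to look and compute and a shell command to move; the robot and the scene stay as the last step left them, time stands still between calls to the robot, and variables do not carry over. Pictures are saved under pics/ and viewed, and the job is handed in when it is done.

```bash
ls; mkdir -p pics; cat > h.py <<'E'
import numpy as np, cv2
from cell import read_state, capture, get_calibration, hand_in, tips_ahead
def snap(n,fn):
    s=read_state(); p,d=capture(n); cv2.imwrite('pics/'+fn+'.png',p[:,:,::-1]); np.savez('pics/'+fn+'.npz',p=p,d=d,pos=s['position'],rot=s['tcp_rot'])
    return p,d
def pose(n,s=None):
    c=get_calibration(n)
    if n=='wrist':
        T=np.array(c['tool_from_camera']); R=np.array(s[1])@T[:3,:3]; t=np.array(s[0])+np.array(s[1])@T[:3,3]
    else: R=np.array(c['orientation']); t=np.array(c['xyz'])
    return c,R,t
def cloud(n,fn):
    z=np.load('pics/'+fn+'.npz'); c,R,t=pose(n,(z['pos'],z['rot'])); d=z['d']
    v,u=np.mgrid[:d.shape[0],:d.shape[1]]
    P=np.stack([(u-c['cx'])/c['fx']*d,(v-c['cy'])/c['fy']*d,d],-1)@R.T+t
    P[d==0]=np.nan
    return z['p'],P
E
python3 - <<'E'
from h import *
s=read_state()
for k in s: print(k,s[k])
print(tips_ahead)
for n in ['scene','side','wrist']:
    snap(n,n+'0'); print(n,get_calibration(n))
E
```

```text
pics
clock 0.0
joint_pos [-1.3164931   0.59211514  0.04828662  1.60983305 -0.03332106  0.94267053
 -0.03372261]
qvel [-4.52167034e-04 -4.36006529e-04 -7.96736997e-06 -3.28295776e-04
 -8.55713978e-04 -3.69082684e-03  5.65421168e-04]
joint_torque [-1.00368795e-04 -5.48691988e+01  1.54648662e+00 -1.98125643e+01
  9.42491402e-03  8.55185237e-03  9.01588436e-06]
position [246.81573406 680.85922707 247.13939053]
tcp_rot [[-9.40142914e-01  3.40779789e-01 -6.60785165e-04]
 [ 3.40780414e-01  9.40140528e-01 -2.12075540e-03]
 [-1.01479665e-04 -2.21899581e-03 -9.99997533e-01]]
force [-0.08261795  0.368302    0.21949856]
moment [ 0.0172212  -0.00332255  0.05907181]
opening 1.0030152987255396
17.0
scene {'fx': 455.0692831623131, 'fy': 455.0692831623131, 'cx': 271.27007708749807, 'cy': 214.19405985188413, 'xyz': array([1330.72987434,  397.6717188 , 1423.06321383]), 'orientation': array([[-0.55346701,  0.6846878 , -0.47421186],
       [ 0.83268069,  0.46706524, -0.29747763],
       [ 0.01780857, -0.55951111, -0.8286315 ]])}
side {'fx': 545.0796848665035, 'fy': 545.0796848665035, 'cx': 281.25769605006985, 'cy': 215.36123828246798, 'xyz': array([  -82.12086852, -1259.76682146,  1529.27357429]), 'orientation': array([[ 0.8796206 , -0.34988972,  0.32224957],
       [-0.47567469, -0.64545717,  0.59759404],
       [-0.00109372, -0.67894199, -0.73419111]])}
wrist {'fx': 299.34150443396067, 'fy': 299.34150443396067, 'cx': 279.8938150200275, 'cy': 211.5713847321834, 'tool_from_camera': array([[-4.23821103e-05, -9.53140340e-01, -3.02528496e-01,
         7.72559267e+01],
       [ 9.99999887e-01,  1.02683693e-04, -4.63606163e-04,
        -6.03917086e-02],
       [ 4.72946479e-04, -3.02528482e-01,  9.53140228e-01,
        -1.25327760e+02],
       [ 0.00000000e+00,  0.00000000e+00,  0.00000000e+00,
         1.00000000e+00]])}
```

View pics/scene0.png

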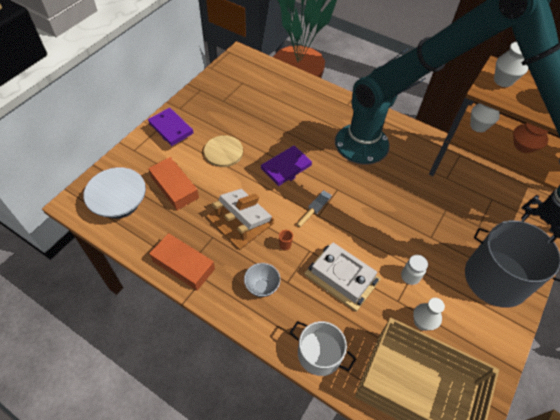

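View pics/side0.png

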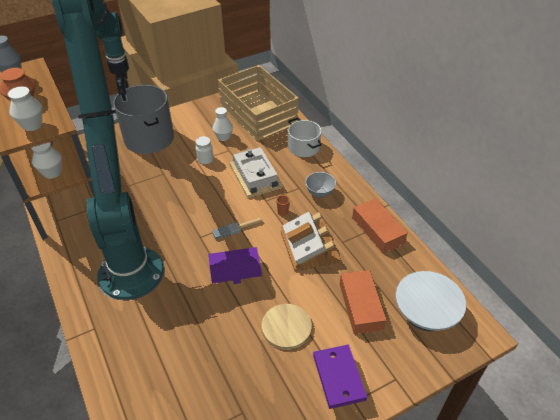

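View pics/wrist0.png

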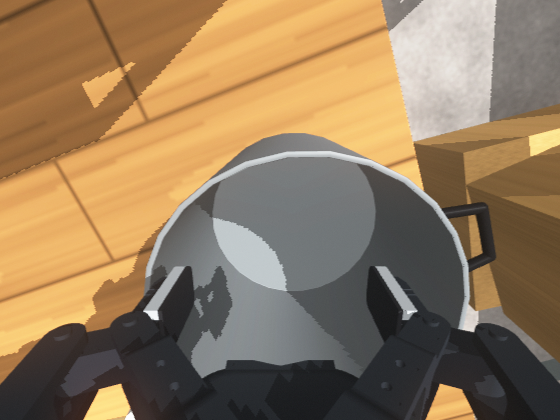

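Candidates for the lid: the white plate with a wooden rib on the rack at scene (245,208), side (303,238). Not the lid: the purple slabs at scene (287,165) and (170,127), and the fixed mould, also white but with pins, at (343,270). By the description I choose the white plate at (245,208). I'll check it in a crop and take 3D measurements.

```bash
python3 - <<'E'
from h import *
a=cv2.imread('pics/scene0.png')[170:310,190:400]; b=cv2.imread('pics/side0.png')[130:275,215:345]
a=cv2.resize(a,None,fx=2.2,fy=2.2,interpolation=cv2.INTER_CUBIC); b=cv2.resize(b,None,fx=2.2,fy=2.2,interpolation=cv2.INTER_CUBIC)
h=max(a.shape[0],b.shape[0]); o=np.zeros((h,a.shape[1]+b.shape[1],3),np.uint8); o[:a.shape[0],:a.shape[1]]=a;o[:b.shape[0],a.shape[1]:]=b
cv2.imwrite('pics/crop.png',o)
p,P=cloud('scene','scene0')
for n,(u,v) in dict(lidplate1=(232,200),lid2=(258,218),rib=(246,202),cup=(286,238),bowl=(262,282),jar=(416,262),vase=(432,305),brush=(315,205),pina=(331,250),pinb=(357,283),mould=(370,275),bat=(223,150),brick1=(172,183),pot=(320,330)).items(): print(n,P[v,u].round(0))
p,P=cloud('side','side0')
for n,(u,v) in dict(lidA=(299,225),lidB=(312,250),rib=(302,230),pina=(249,155),pinb=(261,171),cup=(283,202)).items(): print(n,P[v,u].round(0))
E
```

```text
lidplate1 [ 591. -236.   81.]
lid2 [ 588. -125.   53.]
rib [ 589. -175.  114.]
cup [586.  -4.  25.]
bowl [769.  16.   3.]
jar [466. 422. 105.]
vase [602. 521. 146.]
brush [400.   8.  21.]
pina [562. 162.  66.]
pinb [622. 293.  65.]
mould [570. 315.  62.]
bat [ 372. -448.   16.]
brick1 [ 641. -482.   56.]
pot [813. 269.  26.]
lidA [ 591. -145.   71.]
lidB [ 573. -268.   74.]
rib [ 571. -199.  109.]
pina [605. 291.  64.]
pinb [598. 168.  78.]
cup [613.  15.  35.]
```

View pics/crop.png

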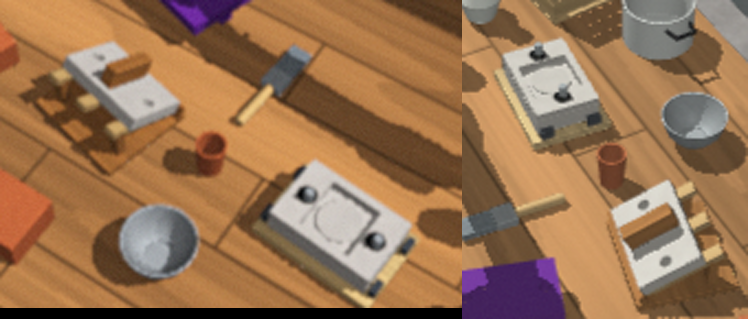

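The crop shows the white plate with a wooden rib and two holes leaning on the slatted rack, and the lower half with its two pins beside it, so the choice holds. Next I fit the lid plane, the rib and the mould rim.

```bash
cat > fit.py <<'E'
from h import *
def fits(n,fn,verbose=True):
    p,P=cloud(n,fn); hsv=cv2.cvtColor(p,cv2.COLOR_RGB2HSV)
    S,V=hsv[...,1],hsv[...,2]; X,Y,Z=P[...,0],P[...,1],P[...,2]
    out={}
    m=(S<60)&(V>110)&(X>480)&(X<720)&(Y>-300)&(Y<-80)&(Z>25)&(Z<130)
    m=cv2.morphologyEx(m.astype(np.uint8),cv2.MORPH_OPEN,np.ones((3,3)))>0
    Q=P[m]
    for it in range(4):
        c=Q.mean(0); w=np.linalg.svd(Q-c)[2][2] if len(Q)<3000 else np.linalg.eigh(np.cov((Q-c).T))[1][:,0]
        w=w*np.sign(w[2]); r=(Q-c)@w; Q=Q[abs(r)<max(2*np.median(abs(r)),2)]
    print(n,'lid pts',len(Q),'c',c.round(1),'n',w.round(3),'tilt',np.arccos(w[2]).round(3),'az',np.arctan2(w[1],w[0]).round(3))
    up=np.array([-w[0],-w[1],0]); xl=up-w*(up@w); xl/=np.linalg.norm(xl); yl=np.cross(w,xl)
    L=np.stack([(Q-c)@xl,(Q-c)@yl],1).astype(np.float32)
    r=cv2.minAreaRect(L); print(' rect',r, 'centre',(c+xl*r[0][0]+yl*r[0][1]).round(1))
    # rib
    H=(P-c)@w; A=(P-c)@xl; B=(P-c)@yl
    mr=(H>29)&(H<45)&(abs(A)<70)&(abs(B)<60)
    R=np.stack([A[mr],B[mr]],1).astype(np.float32); rr=cv2.minAreaRect(R); print(' rib n',mr.sum(),rr,'h',np.nanpercentile(H[mr],[5,50,95]).round(1),'ctr plane',(c+xl*rr[0][0]+yl*rr[0][1]).round(1))
    # mould rim
    m=(S<60)&(V>90)&(X>480)&(X<720)&(Y>100)&(Y<360)&(Z>59)&(Z<73)
    Q=P[m]; r=cv2.minAreaRect(Q[:,:2].astype(np.float32)); print(' mould',len(Q),r,'z',np.median(Q[:,2]).round(1))
    mp=(X>480)&(X<720)&(Y>100)&(Y<360)&(Z>77)&(Z<100)
    k,lab,st,ce=cv2.connectedComponentsWithStats(mp.astype(np.uint8))
    for i in range(1,k):
        if st[i,4]>5: print('  pin',st[i,4],ce[i].round(1),np.nanmean(P[lab==i],0).round(1),np.nanmax(Z[lab==i]).round(1))
E
python3 - <<'E'
from fit import *
fits('scene','scene0');fits('side','side0')
E
```

```text
scene lid pts 417 c [ 585.2 -179.    72.1] n [-0.418  0.102  0.903] tilt 0.445 az 2.903
 rect ((-3.2678298950195312, -7.6508636474609375), (174.08302307128906, 114.39307403564453), 89.823974609375) centre [ 580.6 -185.7   70.6]
 rib n 130 ((-5.588489532470703, -5.490154266357422), (28.004106521606445, 94.24847412109375), 88.43635559082031) h [30.1 37.6 41.1] ctr plane [ 579.  -183.1   69.6]
 mould 1125 ((600.4783935546875, 234.77891540527344), (180.82066345214844, 123.79588317871094), 84.75012969970703) z 65.5
  pin 20 [330.6 257.8] [600.2 178.4  86.1] 90.5
  pin 24 [361.6 279.1] [611.9 300.8  86. ] 91.5
side lid pts 560 c [ 577.9 -202.7   69.5] n [-0.422  0.096  0.902] tilt 0.447 az 2.918
 rect ((-2.800945281982422, 10.701141357421875), (177.3197479248047, 110.91763305664062), 89.69723510742188) centre [ 577.8 -191.7   68.3]
 rib n 175 ((-1.523895263671875, 9.183753967285156), (34.617820739746094, 90.28020477294922), 85.2484130859375) h [30.2 36.7 43.4] ctr plane [ 578.6 -193.4   68.9]
 mould 536 ((598.49951171875, 225.24801635742188), (189.44036865234375, 122.0690689086914), 83.53059387207031) z 64.5
  pin 12 [249.3 150.5] [609.  294.1  83.7] 91.9
  pin 14 [260.4 169.8] [596.2 170.1  83.2] 90.8
```

```bash
python3 -m creep '[[-1,0,0,-4,0,0,0],[-1,0,0,-4,0,0,0],[-1,-2.5,-1.5,-2,0,0,0],[-1,-4,-2.5,0,0,0,0],[-1,-4,-2.5,0,0,0,0],[-1,-4,-2.5,0,0,0,0],[-1,-4,-2.5,0,0,0,0],[-1,-4,-2.5,0,0,0,0]]' 100
```

```text
clock: 0.95
position: [407.0, 474.7, 346.9]
tcp_rot: [[-0.947, 0.322, -0.007], [0.322, 0.947, -0.003], [0.006, -0.005, -1.0]]
force: [1.0, 0.7, 0.5]
opening: 1.0
```

```bash
python3 -m creep '[[-1,-3.8,-2.4,1,0,0,-0.03],[-1,-3.8,-2.4,1,0,0,-0.03],[-1,-3.8,-2.4,1,0,0,-0.03],[-1,-3.8,-2.4,1,0,0,-0.03],[-1,-3.8,-2.4,1,0,0,-0.03],[-1,-3.8,-2.4,1,0,0,-0.03],[-1,-3.2,-2.4,0.5,0,0,-0.03],[-1,0,0,0,0,0,0]]' && python3 - <<'E'
from fit import *
print(read_state()['position'].round(1))
snap('wrist','w1'); fits('wrist','w1')
E
```

```text
clock: 1.75
position: [630.7, 229.8, 277.8]
tcp_rot: [[-0.993, 0.12, -0.005], [0.12, 0.993, -0.008], [0.004, -0.008, -1.0]]
force: [-0.1, -0.6, 0.8]
opening: 1.0
[630.7 229.8 277.8]
wrist lid pts 786 c [ 584.9 -103.2   46.5] n [-0.236 -0.972  0.02 ] tilt 1.551 az -1.809
 rect ((6.628885269165039, -10.792716979980469), (26.60295295715332, 91.13290405273438), 23.291866302490234) centre [ 595.4 -105.6   53.2]
 rib n 149 ((-35.608428955078125, 0.6058349609375), (15.202041625976562, 120.7735366821289), 8.00200366973877) h [29.2 33.7 39.8] ctr plane [ 584.2 -103.8   10.9]
 mould 9754 ((601.0845336914062, 231.28018188476562), (180.35400390625, 120.04476165771484), 84.52162170410156) z 65.7
  pin 195 [341.4 165.5] [609.8 296.   86.4] 89.8
  pin 188 [226.1 168.4] [598.2 174.4  86.5] 89.2
```

View pics/w1.png

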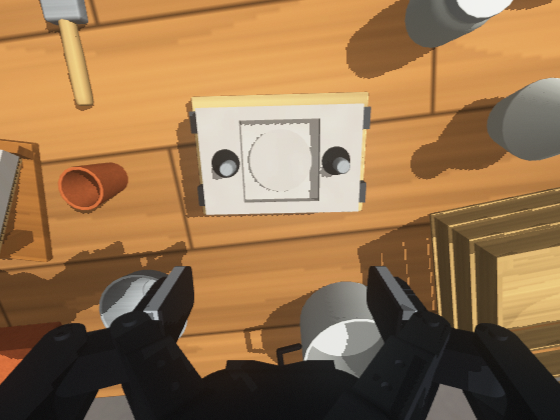

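The wrist view shows the mould centred at pixel (283,153), with bright pin tops at (227,168) and (341,165), each off-centre in its dark clearance disc. I'll cast rays through the pin tops and disc centres.

```bash
cat > pins.py <<'E'
from h import *
def pins(fn,guess=((598.2,174.4),(609.8,296.0))):
    z=np.load('pics/'+fn+'.npz'); c,R,t=pose('wrist',(z['pos'],z['rot'])); p,P=cloud('wrist',fn)
    def ray(u,v,h):
        d=R@np.array([(u-c['cx'])/c['fx'],(v-c['cy'])/c['fy'],1]); return t+d*(h-t[2])/d[2]
    o=[]
    for g in guess:
        m=(np.hypot(P[...,0]-g[0],P[...,1]-g[1])<14)&(P[...,2]>86.5)
        v,u=np.nonzero(m); q=ray(u.mean(),v.mean(),88); 
        m2=(np.hypot(P[...,0]-g[0],P[...,1]-g[1])<30)&(abs(P[...,2]-66)<4)&(cv2.cvtColor(p,cv2.COLOR_RGB2GRAY)<80)
        q2=np.nanmean(P[m2],0)
        print('top',m.sum(),u.mean().round(1),v.mean().round(1),q.round(1),'meanP',P[m].mean(0).round(1),'ext',np.ptp(P[m][:,0]).round(1),np.ptp(P[m][:,1]).round(1)); o.append(q)
    o=np.array(o); print('mid',o.mean(0).round(1),'len',np.linalg.norm(o[1]-o[0]).round(1),'ang',np.degrees(np.arctan2(*(o[1]-o[0])[1::-1])).round(2))
E
python3 - <<'E'
from pins import *
pins('w1')
z=np.load('pics/w1.npz');cv2.imwrite('pics/w1c.png',cv2.resize(z['p'][85:225,180:380,::-1],None,fx=4,fy=4,interpolation=cv2.INTER_CUBIC))
E
```

```text
top 618 79.2 338.2 [790.7 -50.4  88. ] meanP [608.6 171.6 288.8] ext 20.1 15.0
top 130 342.1 166.1 [610.2 296.5  88. ] meanP [610.3 296.5  87.8] ext 13.8 13.8
mid [700.4 123.   88. ] len 391.0 ang 117.48
```

View pics/w1c.png

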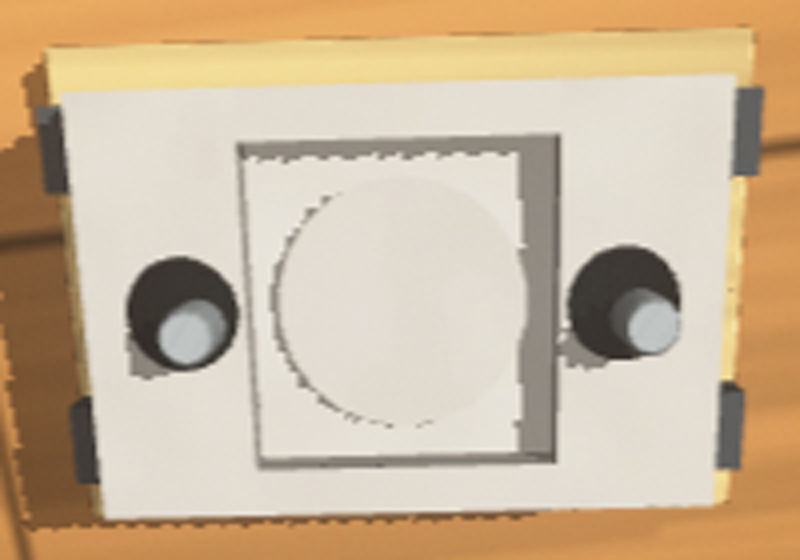

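```bash
sed -i 's/(P\[...,2\]>86.5)/(P[...,2]>86.5)\&(P[...,2]<95)/' pins.py; python3 -c "
from pins import *
pins('w1')"
python3 -m creep '[[-1,0,-4.8,0,0,0,0],[-1,0,-4.8,0,0,0,0],[-1,0,-4.8,0,0,0,0],[-1,0,-4.8,0,0,0,0],[-1,0,-4.8,0,0,0,0.03],[-1,0,-4.8,0,0,0,0.03],[-1,0,-4.8,0,0,0,0.03],[-1,0,-4.8,0,0,0,0.03]]'
```

```text
top 133 225.1 168.9 [598.4 173.5  88. ] meanP [598.5 173.4  87.7] ext 14.1 13.0
top 130 342.1 166.1 [610.2 296.5  88. ] meanP [610.3 296.5  87.8] ext 13.8 13.8
mid [604.3 235.   88. ] len 123.6 ang 84.54
clock: 2.6
position: [576.3, -131.2, 276.4]
tcp_rot: [[-0.978, 0.207, -0.008], [0.207, 0.978, 0.009], [0.01, 0.007, -1.0]]
force: [0.6, 0.5, -0.3]
opening: 1.005
```

```bash
python3 -m creep '[[-1,0,-3.0,0,0,0,0.02],[-1,0,-2.0,0,0,0,0],[-1,0,-0.7,0,0,0,0],[-1,0,0,0,0,0,0],[-1,0,0,0,0,0,0],[-1,0,0,0,0,0,0],[-1,0,0,0,0,0,0],[-1,0,0,0,0,0,0]]' && python3 - <<'E'
from fit import *
print(read_state()['position'].round(1))
snap('wrist','w2'); fits('wrist','w2')
E
```

```text
clock: 3.4
position: [562.6, -184.4, 276.5]
tcp_rot: [[-0.974, 0.225, -0.008], [0.225, 0.974, 0.012], [0.011, 0.01, -1.0]]
force: [-0.4, -0.6, 1.2]
opening: 1.003
[ 562.6 -184.4  276.5]
wrist lid pts 11094 c [ 580.3 -189.8   70.3] n [-0.423  0.101  0.9  ] tilt 0.45 az 2.908
 rect ((-2.8408470153808594, 0.49356842041015625), (109.5112533569336, 170.3402862548828), 0.1143379956483841) centre [ 578.  -188.7   69. ]
 rib n 2118 ((-1.5973358154296875, 0.34403133392333984), (25.663591384887695, 88.52474975585938), 89.81402587890625) h [36.  37.9 39. ] ctr plane [ 579.  -189.1   69.6]
 mould 0 ((0.0, 0.0), (0.0, 0.0), 0.0) z nan
  return _methods._mean(a, axis=axis, dtype=dtype,
  ret = ret.dtype.type(ret / rcount)
```

View pics/w2.png

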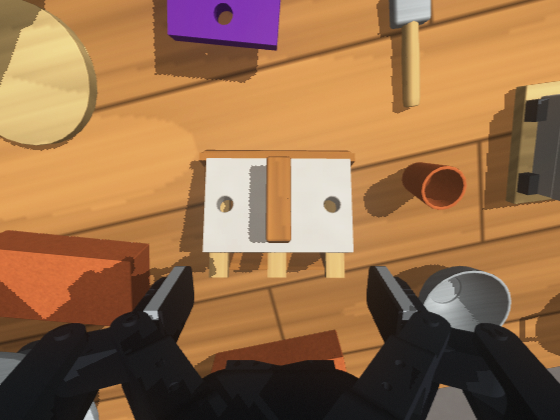

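The view shows the lid, with the rib centred at (279,199), the holes at (225,205) and (332,204), and the cup to the right at (440,187). The fit is good, so I'll work out the approach.

```bash
cat > tgt.py <<'E'
from h import *
from scipy.spatial.transform import Rotation as Ro
n=np.array([-.423,.101,.900]); n/=np.linalg.norm(n)
u=np.array([-n[0],-n[1],0]); xl=u-n*(u@n); xl/=np.linalg.norm(xl); yl=np.cross(n,xl)
Rg=np.stack([-xl,yl,-n],1); C=np.array([578.4,-188.9,69.2])
def rel(p,R):
    s=read_state(); A=np.array(s['tcp_rot']); d=A.T@(p-s['position'])
    print('shift cm',(d/10).round(2),'rv',Ro.from_matrix(A.T@R).as_rotvec().round(3),'| pos',s['position'].round(1),'F',np.round(s['force'],1),'M',np.round(s['moment'],2),'op',round(s['opening'],3),'t',s['clock'])
    d2=R.T@(p-s['position']); print(' in target axes cm',(d2/10).round(2))
E
python3 -c "
from tgt import *
print(Rg.round(3)); rel(C+n*105,Rg)"
```

```text
[[-0.876  0.232  0.423]
 [ 0.209  0.973 -0.101]
 [-0.435  0.    -0.9  ]]
shift cm [ 2.81 -0.17 11.3 ] rv [ 0.012 -0.461  0.006] | pos [ 562.6 -184.3  276.5] F [ 0.7 -0.  -0.2] M [0.04 0.02 0.  ] op 1.0 t 3.45
 in target axes cm [ 7.54 -0.08  8.88]
```

```bash
python3 -m creep '[[-1,1.3,0,2.5,0,-0.115,0],[-1,1.3,0,2.5,0,-0.115,0],[-1,1.3,0,2.5,0,-0.115,0],[-1,1.3,0,2.5,0,-0.115,0],[-1,0,0,0,0,0,0],[-1,0,0,0,0,0,0],[-1,0,0,0,0,0,0],[-1,0,0,0,0,0,0]]'; python3 -c "
from tgt import *
rel(C+n*22,Rg)"
```

```text
clock: 4.25
position: [541.1, -165.8, 198.4]
tcp_rot: [[-0.917, 0.21, 0.34], [0.21, 0.977, -0.036], [-0.34, 0.038, -0.94]]
force: [-0.5, -0.4, -0.3]
opening: 0.999
shift cm [ 0.72 -1.87 11.3 ] rv [ 0.044 -0.103  0.006] | pos [ 541.1 -165.8  198.4] F [-0.5 -0.4 -0.3] M [0.1  0.36 0.01] op 0.999 t 4.25
 in target axes cm [ 1.87 -1.38 11.24]
```

```bash
python3 -m creep '[[-1,0.5,-0.7,1,0.022,-0.05,0],[-1,0.5,-0.7,1,0.022,-0.05,0],[-1,0.4,-0.1,1,0,0,0],[-1,0.4,0,1,0,0,0],[-1,0,0,0,0,0,0],[-1,0,0,0,0,0,0],[-1,0,0,0,0,0,0],[-1,0,0,0,0,0,0]]'; python3 -c "
from tgt import *
rel(C+n*22,Rg); print(read_state()['joint_pos'].round(2))"
```

```text
clock: 5.05
position: [543.4, -170.9, 176.6]
tcp_rot: [[-0.896, 0.217, 0.389], [0.208, 0.976, -0.066], [-0.393, 0.022, -0.919]]
force: [-0.1, -0.7, 1.0]
opening: 1.001
shift cm [ 0.82 -1.17  9.15] rv [ 0.026 -0.046  0.005] | pos [ 543.4 -170.9  176.6] F [-0.1 -0.7  1. ] M [0.02 0.41 0.02] op 1.001 t 5.05
 in target axes cm [ 1.23 -0.93  9.13]
[ 0.15  0.42  0.11  2.28 -1.14  0.09  2.72]
```

```bash
python3 -m creep '[[-1,0.3,-0.3,1.2,0.015,-0.02,0],[-1,0.3,-0.3,1.2,0.015,-0.02,0],[-1,0.3,-0.3,1.2,0,-0.02,0],[-1,0.3,-0.3,1.2,0,-0.02,0],[-1,0,-0.1,0,0,-0.02,0],[-1,0,0,0,0,-0.01,0],[-1,0,0,0,0,0,0],[-1,0,0,0,0,0,0]]'; python3 -c "
from tgt import *
rel(C+n*22,Rg); print(read_state()['joint_pos'].round(2))"
```

```text
clock: 5.85
position: [571.3, -182.9, 174.4]
tcp_rot: [[-0.878, 0.24, 0.415], [0.218, 0.971, -0.099], [-0.427, 0.004, -0.904]]
force: [0.6, 0.1, -0.2]
opening: 1.0
shift cm [ 3.76 -0.45  7.67] rv [ 0.    -0.009 -0.008] | pos [ 571.3 -182.9  174.4] F [ 0.6  0.1 -0.2] M [0.14 0.44 0.05] op 1.0 t 5.85
 in target axes cm [ 3.83 -0.42  7.64]
[ 0.1   0.46  0.17  2.25 -1.53  0.08  3.08]
```

```bash
cat > kin.py <<'E'
from h import *
from scipy.spatial.transform import Rotation as Ro
from scipy.optimize import least_squares
import itertools
def ori(q,sg,off=0):
    R=np.eye(3)
    for i,a in enumerate('zyzyzyz'): R=R@Ro.from_euler(a,sg[i]*q[i]).as_matrix()
    return R
E
python3 - <<'E'
from kin import *
s=read_state()
q=[np.array([-1.3164931,0.59211514,0.04828662,1.60983305,-0.03332106,0.94267053,-0.03372261]),np.array(s['joint_pos'])]
T=[np.array([[-9.40142914e-01,3.40779789e-01,-6.6e-4],[3.4078e-01,9.4014e-01,-2.12e-3],[-1e-4,-2.2e-3,-1]]),np.array(s['tcp_rot'])]
print(list(s['joint_pos']),list(s['position']))
res=[]
for sg in itertools.product([1,-1],repeat=7):
    A=[ori(a,sg).T@t for a,t in zip(q,T)]
    e=np.linalg.norm(Ro.from_matrix(A[0].T@A[1]).as_rotvec()); res.append((e,sg,Ro.from_matrix(A[0]).as_rotvec().round(3)))
res.sort(key=lambda r:r[0])
for r in res[:6]: print(r)
E
```

```text
[np.float64(0.10359948490872287), np.float64(0.45586501287498626), np.float64(0.17220903016076267), np.float64(2.246000421737982), np.float64(-1.5326653408805173), np.float64(0.07884184641968622), np.float64(3.084413274148425)] [np.float64(571.2695882899734), np.float64(-182.9047269863088), np.float64(174.43766114116258)]
(np.float64(1.000523599953946e-05), (-1, 1, -1, 1, -1, 1, -1), array([-0.   , -0.   ,  1.571]))
(np.float64(0.04691365332083595), (-1, 1, -1, 1, -1, 1, 1), array([-0.   , -0.   ,  1.638]))
(np.float64(0.30600610713914295), (-1, 1, 1, 1, -1, 1, -1), array([ 0.038, -0.046,  1.651]))
(np.float64(0.31878942146027933), (1, 1, 1, 1, 1, 1, 1), array([ 0.003, -0.003, -0.875]))
(np.float64(0.33049424041685355), (-1, 1, 1, 1, -1, 1, 1), array([ 0.04 , -0.046,  1.718]))
(np.float64(0.35708845032535935), (1, 1, 1, 1, 1, 1, -1), array([ 0.003, -0.003, -0.943]))
```

```bash
cat >> kin.py <<'E'
SG=(-1,1,-1,1,-1,1,-1); TF=Ro.from_euler('z',np.pi/2).as_matrix()
def fk(q,L):
    R=np.eye(3); p=np.array([0,0,L[0]])
    for i,a in enumerate('zyzyzyz'):
        R=R@Ro.from_euler(a,SG[i]*q[i]).as_matrix()
        if i==2: p=p+R@[L[4],0,L[1]]
        if i==3: p=p+R@[L[5],0,0]
        if i==4: p=p+R@[0,0,L[2]]
        if i==5: p=p+R@[L[6],0,0]
    return p+R@[0,0,L[3]],R@TF
E
python3 - <<'E'
from kin import *
q=[[-1.3164931,0.59211514,0.04828662,1.60983305,-0.03332106,0.94267053,-0.03372261],[0.1035995,0.455865,0.172209,2.2460,-1.5326653,0.0788418,3.08441],[.15,.42,.11,2.28,-1.14,.09,2.72]]
P=np.array([[246.81573406,680.85922707,247.13939053],[571.26959,-182.90473,174.43766],[543.4,-170.9,176.6]])
for free in [(0,1,2,3),(0,1,2,3,4,5),(0,1,2,3,6),(0,1,2,3,4,5,6)]:
    def f(x):
        L=np.zeros(7); L[list(free)]=x
        return np.concatenate([(fk(a,L)[0]-b)*w for a,b,w in zip(q,P,[1,1,.2])])
    r=least_squares(f,[300,400,400,250]+[0]*(len(free)-4)); print(free,r.x.round(1),r.fun.round(2))
E
```

```text
(0, 1, 2, 3) [565.3 472.4 563.5 359.8] [-40.11   6.5   18.15  10.06  26.61 -17.4    3.35   7.82  -3.76]
(0, 1, 2, 3, 4, 5) [1297.9  231.3  752.7  563.8  129.2  203.1] [-24.42   7.41  -0.69  -2.67  -9.28   0.84   2.28   4.89  -0.75]
(0, 1, 2, 3, 6) [498.  510.6 494.1 378.9 -38.6] [-40.15  10.49   4.36  -0.3   -2.71  -4.33   3.66   1.63  -0.15]
(0, 1, 2, 3, 4, 5, 6) [1718.4 -511.2  698.8   22.2  788.1  215.2   83.3] [-1.16  0.41 -0.02 -1.25 -0.76 -0.01  6.6   6.38  0.17]
```

Near full tilt the wrist runs into joints 5, 6 and 7. The pads may pitch freely along the rib's side faces, so I'll grip with about 0.22 rad less pitch and level the lid in the lift.

```bash
cat >> tgt.py <<'E'
Rg2=Rg@Ro.from_rotvec([0,.22,0]).as_matrix()
E
python3 -m creep '[[-1,0,0,-2,0,0.08,0],[-1,0,0,-1,0,0.08,0],[-1,0,0,-1,0,0.08,0],[-1,0,0,0,0,0,0],[-1,0,0,0,0,0,0],[-1,0,0,0,0,0,0],[-1,0,0,0,0,0,0],[-1,0,0,0,0,0,0]]'; python3 -c "
from tgt import *
rel(C+n*23+[0,0,60],Rg2); print(read_state()['joint_pos'].round(2))"
```

```text
clock: 6.65
position: [563.6, -176.7, 195.5]
tcp_rot: [[-0.936, 0.231, 0.265], [0.229, 0.973, -0.039], [-0.267, 0.024, -0.963]]
force: [-0.3, 0.1, -0.3]
opening: 0.997
shift cm [ 0.51 -0.95  4.57] rv [ 0.024  0.04  -0.005] | pos [ 563.6 -176.7  195.5] F [-0.3  0.1 -0.3] M [ 0.03  0.26 -0.01] op 0.997 t 6.65
 in target axes cm [ 0.33 -0.84  4.61]
[-0.28  0.52  0.71  2.16 -0.93  0.47  2.48]
```

```bash
python3 -m creep '[[-1,0.2,-0.4,1.2,0.012,0.02,0],[-1,0.1,-0.3,1.2,0.012,0.02,0],[-1,0.1,-0.2,1.2,0,0,0],[-1,0,0,1.0,0,0,0],[-1,0,0,0,0,0,0],[-1,0,0,0,0,0,0],[-1,0,0,0,0,0,0],[-1,0,0,0,0,0,0]]'; python3 -c "
from tgt import *
rel(C+n*23,Rg2); print(read_state()['joint_pos'].round(2))"
```

```text
clock: 7.45
position: [568.1, -188.2, 143.5]
tcp_rot: [[-0.947, 0.24, 0.214], [0.234, 0.971, -0.053], [-0.221, -0.0, -0.975]]
force: [0.1, 0.8, 0.3]
opening: 1.003
shift cm [1.17 0.17 5.23] rv [-0.002 -0.008 -0.007] | pos [ 568.1 -188.2  143.5] F [0.1 0.8 0.3] M [0.07 0.24 0.  ] op 1.003 t 7.45
 in target axes cm [1.21 0.17 5.22]
[-0.21  0.61  0.64  2.14 -0.99  0.44  2.53]
```

```bash
python3 -m creep '[[-1,0.4,0.1,0.9,0,0,0],[-1,0.4,0.07,0.9,0,0,0],[-1,0.37,0,0.9,0,0,0],[-1,0,0,0.9,0,0,0],[-1,0,0,0.8,0,0,0],[-1,0,0,0.6,0,0,0],[-1,0,0,0,0,0,0],[-1,0,0,0,0,0,0]]'; python3 -c "
from tgt import *
rel(C+n*23,Rg2); print(read_state()['joint_pos'].round(2))"
```

```text
clock: 8.25
position: [569.3, -185.9, 89.6]
tcp_rot: [[-0.946, 0.239, 0.217], [0.233, 0.971, -0.054], [-0.224, -0.0, -0.975]]
force: [0.1, 0.2, -0.5]
opening: 0.996
shift cm [ 0.03 -0.08 -0.04] rv [-0.002 -0.005 -0.007] | pos [ 569.3 -185.9   89.6] F [ 0.1  0.2 -0.5] M [ 0.07  0.25 -0.08] op 0.996 t 8.25
 in target axes cm [ 0.03 -0.08 -0.04]
[-0.09  0.67  0.46  2.16 -1.15  0.31  2.68]
```

Within 1 mm of the grasp pose. I'll check with a picture, then close.

```bash
python3 -c "
from h import *
snap('wrist','w3')"; python3 -m creep '[[1,0,-0.05,0,0,0,0],[1,0,0,0,0,0,0],[1,0,0,0,0,0,0],[1,0,0,0,0,0,0],[1,0,0,0,0,0,0],[1,0,0,0,0,0,0],[1,0,0,0,0,0,0],[1,0,0,0,0,0,0]]' 100; python3 -c "
from tgt import *
rel(C+n*23,Rg2)
snap('wrist','w4')"
```

```text
clock: 9.1
position: [569.5, -186.4, 91.0]
tcp_rot: [[-0.946, 0.238, 0.219], [0.232, 0.971, -0.054], [-0.225, -0.0, -0.974]]
force: [0.6, 0.0, 0.5]
opening: 0.288
shift cm [ 0.1  -0.04  0.09] rv [-0.002 -0.003 -0.006] | pos [ 569.5 -186.4   91. ] F [0.6 0.  0.5] M [0.24 0.23 0.04] op 0.288 t 9.1
 in target axes cm [ 0.1  -0.04  0.09]
```

View pics/w4.png

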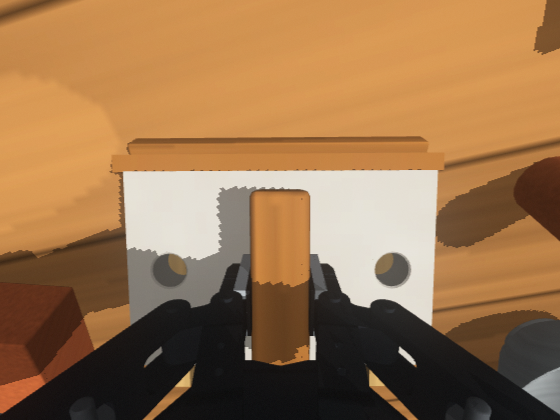

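```bash
python3 -m creep '[[1,0.1,0,-0.5,0,0,0],[1,0.2,0,-1,0,0,0],[1,0.33,0,-1.5,0,0,0],[1,0.33,0,-1.5,0,0,0],[1,0.33,0,-1.5,0,0,0],[1,0.33,0,-1.5,0,0,0],[1,0,0,-1.5,0,0,0],[1,0,0,0,0,0,0]]' 120; python3 -c "
from tgt import *
rel(C+n*23+[0,0,90],Rg2);print(read_state()['joint_pos'].round(2))
snap('wrist','w5')"
```

```text
clock: 9.95
position: [524.5, -172.8, 175.5]
tcp_rot: [[-0.95, 0.238, 0.204], [0.233, 0.971, -0.046], [-0.209, 0.004, -0.978]]
force: [-0.0, 0.2, -5.5]
opening: 0.288
shift cm [-4.61 -0.29  0.54] rv [ 0.003 -0.02  -0.006] | pos [ 524.5 -172.8  175.5] F [-0.   0.2 -5.5] M [ 0.02  0.45 -0.  ] op 0.288 t 9.95
 in target axes cm [-4.59 -0.31  0.63]
[-0.29  0.53  0.72  2.21 -0.92  0.46  2.48]
```

View pics/w5.png

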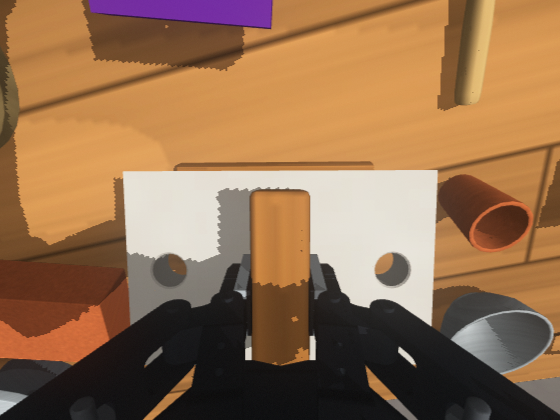

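```bash
cat > lidfit.py <<'E'
from h import *
from scipy.spatial.transform import Rotation as Ro
import sys
def lidfit(fn):
    z=np.load('pics/'+fn+'.npz'); c=get_calibration('wrist'); T=np.array(c['tool_from_camera']); d=z['d'];p=z['p']
    v,u=np.mgrid[:420,:560]
    Pc=np.stack([(u-c['cx'])/c['fx']*d,(v-c['cy'])/c['fy']*d,d],-1); P=Pc@T[:3,:3].T+T[:3,3]
    hsv=cv2.cvtColor(p,cv2.COLOR_RGB2HSV); m=(d>0)&(d<260)&(hsv[...,1]<35)&(hsv[...,2]>110)
    m&=(v>165)&(v<345)&(((u>110)&(u<235))|((u>325)&(u<450)))
    Q=P[m]
    for i in range(4):
        ce=Q.mean(0); w=np.linalg.eigh(np.cov((Q-ce).T))[1][:,0]; w*=-np.sign(w[2]); r=(Q-ce)@w; Q=Q[abs(r)<max(2*np.median(abs(r)),1)]
    H=[]
    g=cv2.GaussianBlur(hsv[...,1],(3,3),0)
    for (a,b) in ((170,269),(392,269)):
        # hole: pixels deeper than plane
        h=(np.hypot(u-a,v-b)<25)&(((P-ce)@w< -1.0)|(d==0)); h=cv2.morphologyEx(h.astype(np.uint8),cv2.MORPH_OPEN,np.ones((3,3)))
        k,lab,st,cc=cv2.connectedComponentsWithStats(h); i=1+np.argmax(st[1:,4]); px=cc[i]
        dr=T[:3,:3]@np.array([(px[0]-c['cx'])/c['fx'],(px[1]-c['cy'])/c['fy'],1]); o=T[:3,3]; X=o+dr*(((ce-o)@w)/(dr@w)); H.append(X); print('hole',px.round(1),st[i],X.round(1))
    H=np.array(H); mid=H.mean(0); y=H[1]-H[0]; L=np.linalg.norm(y)
    y=y/L; 
    if y[1]<0:y=-y
    x=np.cross(y,w);x/=np.linalg.norm(x); y=np.cross(w,x); R=np.stack([x,y,w],1)
    print('n_tool',w.round(4),'mid',mid.round(2),'L',L.round(1),'pts',len(Q),'pitch',np.arctan2(w[0],-w[2]).round(4),'roll',np.arctan2(w[1],-w[2]).round(4))
    o=mid-24*w
    print('world n',(z['rot']@w).round(4),'underside centre world',(z['pos']+z['rot']@o).round(1),'y world',(z['rot']@y).round(4))
    return R,o
if __name__=='__main__':
    R,o=lidfit(sys.argv[1]); np.savez('lidtool.npz',R=R,o=o); print(R.round(3),o.round(2))
E
python3 lidfit.py w4; python3 lidfit.py w5
```

```text
hole [169.2 269.8] [153 254  33  33 880] [ -3.9 -61.7  23.5]
hole [390.7 269. ] [374 253  34  33 893] [-3.2 61.3 23.3]
n_tool [ 0.2206 -0.0031 -0.9754] mid [-3.56 -0.21 23.4 ] L 123.0 pts 23231 pitch 0.2224 roll -0.0032
world n [-0.4229  0.1008  0.9006] underside centre world [ 588.1 -191.1   47.4] y world [2.328e-01 9.725e-01 5.000e-04]
[[-0.975  0.005  0.221]
 [ 0.005  1.    -0.003]
 [-0.221 -0.002 -0.975]] [-8.85 -0.14 46.81]
hole [168.9 269.7] [152 254  34  32 882] [ -3.8 -61.9  23.6]
hole [390.4 268.9] [374 253  34  34 895] [-3.2 61.2 23.4]
n_tool [ 0.2199 -0.002  -0.9755] mid [-3.52 -0.35 23.49] L 123.1 pts 23283 pitch 0.2217 roll -0.0021
world n [-0.4082  0.0938  0.9081] underside centre world [ 542.3 -177.3  131.5] y world [0.2329 0.9725 0.0043]
[[-0.976  0.005  0.22 ]
 [ 0.004  1.    -0.002]
 [-0.22  -0.001 -0.976]] [-8.8 -0.3 46.9]
```

```bash
cat > place.py <<'E'
from tgt import *
import sys
def target(zu,dx=0,dy=0,fn='lidtool.npz',mid=(604.3,235.0)):
    L=np.load(fn); a=np.radians(84.54); y=np.array([np.cos(a),np.sin(a),0]); x=np.array([np.sin(a),-np.cos(a),0]); W=np.stack([x,y,[0,0,1]],1)
    Rt=W@L['R'].T; return np.array([*mid,zu])+x*dx+y*dy-Rt@L['o'],Rt
if __name__=='__main__':
    a=[float(i) for i in sys.argv[1:]]
    p,R=target(*a); print('tgt',p.round(1)); rel(p,R)
    s=read_state(); L=np.load('lidtool.npz'); A=s['tcp_rot']; print(' lid now',(s['position']+A@L['o']).round(1),'n',(A@L['R'][:,2]).round(3),'yaw',np.degrees(np.arctan2(*(A@L['R'][:,1])[1::-1])).round(2),'q',np.round(s['joint_pos'],2))
E
python3 place.py 150
```

```text
tgt [606.1 235.2 197.7]
shift cm [ 1.23 41.54 -2.42] rv [ 0.008  0.43  -0.141] | pos [ 524.1 -172.3  174.6] F [-0.1  0.  -4.4] M [ 0.15  0.56 -0.  ] op 0.286 t 10.0
 in target axes cm [-3.47 41.36 -3.23]
 lid now [ 541.9 -176.7  130.6] n [-0.407  0.093  0.909] yaw 76.55 q [-0.29  0.53  0.72  2.21 -0.92  0.46  2.48]
```

```bash
python3 -m creep '[[1,0,0.5,-2,0,0.04,0],[1,0,1.5,-2,0,0.06,0],[1,0,2.5,0,0,0.06,-0.02],[1,-0.2,3.5,0,0,0.06,-0.02],[1,-0.2,3.5,0,0,0.06,-0.02],[1,-0.2,3.5,0,0,0.06,-0.02],[1,-0.2,3.5,0,0,0.06,-0.02],[1,-0.2,3.5,0,0,0.02,-0.02]]'; python3 place.py 140
```

```text
clock: 10.8
position: [564.8, 47.1, 209.4]
tcp_rot: [[-0.965, 0.132, -0.228], [0.125, 0.991, 0.042], [0.232, 0.012, -0.973]]
force: [0.6, 0.2, -5.8]
opening: 0.291
tgt [606.1 235.2 187.7]
shift cm [-2.12 19.17  1.96] rv [ 0.021 -0.012 -0.029] | pos [564.8  47.1 209.4] F [ 0.6  0.2 -5.8] M [-0.1  -0.56  0.04] op 0.291 t 10.8
 in target axes cm [-2.65 19.14  1.58]
 lid now [562.5  47.6 161.7] n [ 0.01  -0.016  1.   ] yaw 82.67 q [-0.7   0.7   0.89  1.89 -0.6   1.12  1.93]
```

```bash
python3 -m creep '[[1,-0.4,3.5,0,0.005,0,-0.01],[1,-0.4,3.5,0,0.005,0,-0.01],[1,-0.4,3.5,0.2,0.005,0,-0.01],[1,-0.3,3,0.2,0.005,0,0],[1,-0.3,2.5,0.2,0,0,0],[1,-0.2,1.5,0.2,0,0,0],[1,-0.1,0.5,0.1,0,0,0],[1,0,0,0,0,0,0]]'; python3 place.py 120
```

```text
clock: 11.6
position: [603.1, 242.1, 183.2]
tcp_rot: [[-0.968, 0.084, -0.236], [0.081, 0.996, 0.022], [0.237, 0.002, -0.971]]
force: [0.5, 0.7, -5.4]
opening: 0.289
tgt [606.1 235.2 167.7]
shift cm [-0.71 -0.66  1.42] rv [ 0.001 -0.018  0.016] | pos [603.1 242.1 183.2] F [ 0.5  0.7 -5.4] M [-0.09 -0.47  0.05] op 0.289 t 11.6
 in target axes cm [-0.69 -0.65  1.43]
 lid now [600.6 242.1 135.5] n [ 0.017 -0.006  1.   ] yaw 85.4 q [-0.89  0.81  0.83  1.72 -0.68  1.19  1.69]
```

```bash
python3 -m creep '[[1,-0.3,-0.3,0.4,0,-0.009,0.008],[1,-0.2,-0.3,0.4,0,-0.009,0.008],[1,-0.15,-0.1,0.4,0,0,0],[1,0,0,0.4,0,0,0],[1,0,0,0.4,0,0,0],[1,0,0,0,0,0,0],[1,0,0,0,0,0,0],[1,0,0,0,0,0,0]]'; python3 place.py 105; python3 -c "
from h import *
for n in ['wrist','scene','side']: snap(n,n+'6')"; python3 lidfit.py wrist6 
python3 - <<'E'
import cv2
a=cv2.imread('pics/scene6.png')[200:340,270:430];b=cv2.imread('pics/side6.png')[90:230,190:350]
cv2.imwrite('pics/c6.png',cv2.resize(cv2.hconcat([a,b]),None,fx=2.5,fy=2.5,interpolation=cv2.INTER_CUBIC))
E
```

```text
clock: 12.4
position: [604.3, 225.4, 161.2]
tcp_rot: [[-0.97, 0.113, -0.217], [0.111, 0.994, 0.019], [0.218, -0.006, -0.976]]
force: [-0.4, -0.1, -4.4]
opening: 0.286
tgt [606.1 235.2 152.7]
shift cm [-0.25  1.    0.81] rv [-0.001  0.002 -0.014] | pos [604.3 225.4 161.2] F [-0.4 -0.1 -4.4] M [-0.01 -0.43 -0.02] op 0.286 t 12.4
 in target axes cm [-0.27  1.    0.81]
 lid now [602.6 225.  113.5] n [-0.002  0.004  1.   ] yaw 83.78 q [-0.88  0.83  0.83  1.75 -0.71  1.13  1.71]
hole [168.9 269.8] [153 254  33  33 885] [ -4.  -61.9  23.6]
hole [390.1 268.9] [374 253  34  34 888] [-3.4 61.1 23.5]
n_tool [ 0.2203 -0.0014 -0.9754] mid [-3.72 -0.43 23.55] L 123.0 pts 23089 pitch 0.2221 roll -0.0014
world n [-0.0021  0.005   1.    ] underside centre world [602.8 224.9 113.4] y world [ 0.1084  0.9941 -0.0048]
[[-0.975  0.005  0.22 ]
 [ 0.004  1.    -0.001]
 [-0.22  -0.    -0.975]] [-9.01 -0.39 46.96]
```

View pics/c6.png

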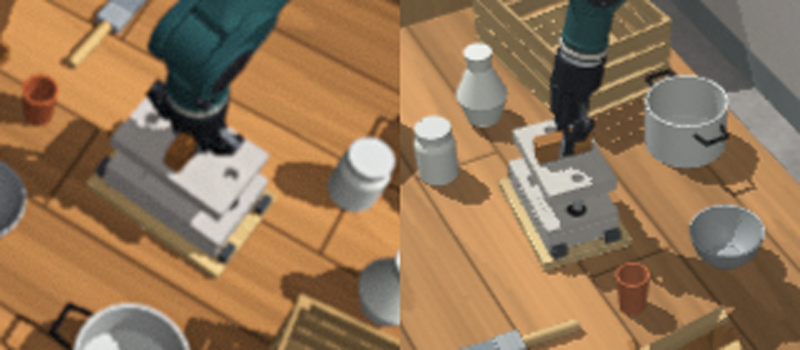

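View pics/wrist6.png

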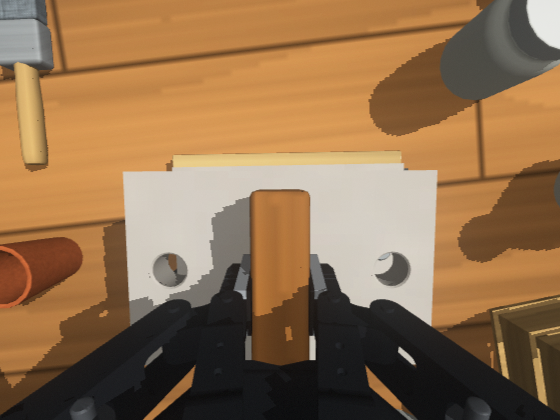

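```bash
python3 -m creep '[[1,-0.1,0.3,0.2,0,0,-0.007],[1,-0.1,0.3,0.2,0,0,-0.007],[1,-0.05,0.2,0.1,0,0,0],[1,0,0.1,0,0,0,0],[1,0,0,0,0,0,0],[1,0,0,0,0,0,0],[1,0,0,0,0,0,0],[1,0,0,0,0,0,0]]'; python3 place.py 105;
```

```text
clock: 13.35
position: [607.0, 235.9, 155.4]
tcp_rot: [[-0.972, 0.096, -0.216], [0.094, 0.995, 0.019], [0.217, -0.002, -0.976]]
force: [0.1, -1.0, -5.7]
opening: 0.285
tgt [605.9 235.3 152.8]
shift cm [ 0.05 -0.07  0.28] rv [-0.002  0.003  0.003] | pos [607.  235.9 155.4] F [ 0.1 -1.  -5.7] M [-0.06 -0.52 -0.01] op 0.285 t 13.35
 in target axes cm [ 0.05 -0.08  0.28]
 lid now [605.6 235.6 107.6] n [-0.003  0.001  1.   ] yaw 84.72 q [-0.88  0.84  0.82  1.74 -0.71  1.13  1.71]
```

```bash
python3 -m creep '[[1,0.02,-0.03,0.3,0,0,0.003],[1,0.03,-0.03,0.3,0,0,0],[1,0.07,0,0.3,0,0,0],[1,0.07,0,0.3,0,0,0],[1,0,0,0,0,0,0],[1,0,0,0,0,0,0],[1,0,0,0,0,0,0],[1,0,0,0,0,0,0]]'; python3 place.py 92; python3 -c "
from h import *
p,d=snap('wrist','w7')
a=p[235:305,130:210,::-1];b=p[235:305,350:430,::-1]
cv2.imwrite('pics/c7.png',cv2.resize(cv2.hconcat([a,b]),None,fx=5,fy=5,interpolation=cv2.INTER_CUBIC))"
```

```text
clock: 14.15
position: [601.9, 235.4, 143.0]
tcp_rot: [[-0.971, 0.1, -0.217], [0.098, 0.995, 0.019], [0.218, -0.003, -0.976]]
force: [1.1, 0.3, -4.6]
opening: 0.285
tgt [605.9 235.3 139.8]
shift cm [-0.46  0.03  0.23] rv [-0.002  0.003 -0.001] | pos [601.9 235.4 143. ] F [ 1.1  0.3 -4.6] M [-0.05 -0.42  0.01] op 0.285 t 14.15
 in target axes cm [-0.46  0.03  0.22]
 lid now [600.4 235.   95.2] n [-0.003  0.002  1.   ] yaw 84.51 q [-0.88  0.85  0.81  1.76 -0.73  1.1   1.72]
```

View pics/c7.png

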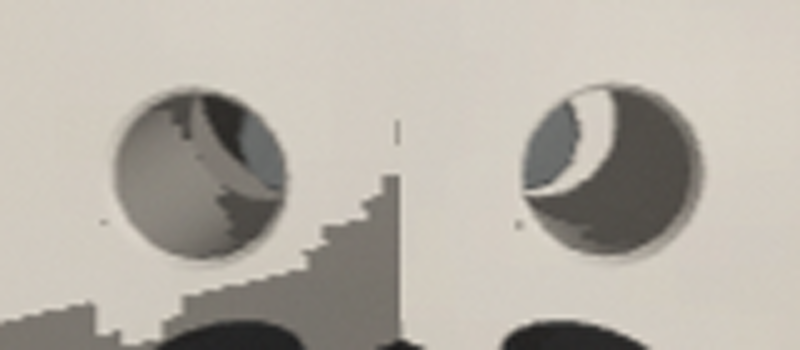

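```bash
python3 -m creep '[[1,-0.15,0.01,0.03,0,0,0],[1,-0.15,0.01,0.03,0,0,0],[1,-0.1,0,0.03,0,0,0],[1,-0.05,0,0,0,0,0],[1,0,0,0,0,0,0],[1,0,0,0,0,0,0],[1,0,0,0,0,0,0],[1,0,0,0,0,0,0]]'; python3 place.py 92; python3 -c "
from h import *
p,d=snap('wrist','w8')
a=p[235:305,130:210,::-1];b=p[235:305,350:430,::-1]
cv2.imwrite('pics/c8.png',cv2.resize(cv2.hconcat([a,b]),None,fx=5,fy=5,interpolation=cv2.INTER_CUBIC))"; python3 lidfit.py w8
```

```text
clock: 15.0
position: [606.9, 235.1, 141.2]
tcp_rot: [[-0.971, 0.1, -0.216], [0.098, 0.995, 0.019], [0.217, -0.003, -0.976]]
force: [0.5, 0.4, -4.7]
opening: 0.283
tgt [605.9 235.3 139.8]
shift cm [0.07 0.01 0.16] rv [-0.002  0.004 -0.001] | pos [606.9 235.1 141.2] F [ 0.5  0.4 -4.7] M [-0.01 -0.45  0.02] op 0.283 t 15.0
 in target axes cm [0.07 0.01 0.16]
 lid now [605.5 234.7  93.4] n [-0.003  0.002  1.   ] yaw 84.51 q [-0.88  0.85  0.81  1.75 -0.73  1.11  1.72]
hole [168.8 269.7] [152 254  35  33 886] [ -4.  -62.   23.6]
hole [390.3 269. ] [374 253  34  33 886] [-3.5 61.2 23.5]
n_tool [ 0.221  -0.0017 -0.9753] mid [-3.72 -0.4  23.55] L 123.1 pts 22930 pitch 0.2228 roll -0.0017
world n [-0.0041  0.0018  1.    ] underside centre world [605.5 234.8  93.4] y world [ 0.0958  0.9954 -0.0014]
[[-0.975  0.004  0.221]
 [ 0.004  1.    -0.002]
 [-0.221 -0.001 -0.975]] [-9.03 -0.36 46.95]
```

View pics/c8.png

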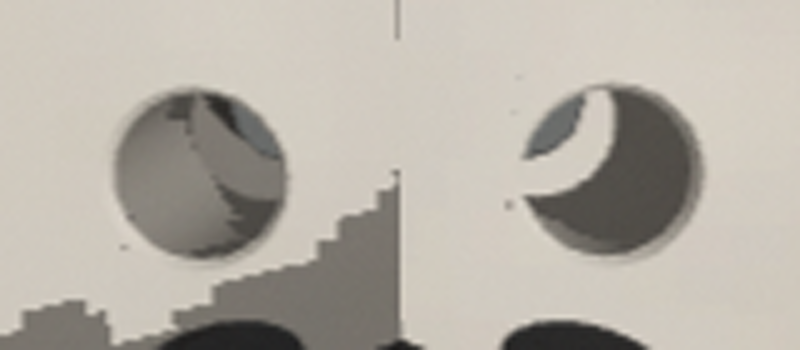

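```bash
cat > ov.py <<'E'
from h import *
import sys
def ov(fn,mid=(604.3,235.0)):
    z=np.load('pics/'+fn+'.npz'); c,R,t=pose('wrist',(z['pos'],z['rot'])); L=np.load('lidtool.npz')
    S=6; im=cv2.resize(z['p'][:,:,::-1],None,fx=S,fy=S,interpolation=cv2.INTER_CUBIC)
    th=np.linspace(0,2*np.pi,60); A=z['rot']@L['R']; o=z['pos']+z['rot']@L['o']; a=np.radians(84.54); y=np.array([np.cos(a),np.sin(a),0])
    def dr(P,col):
        q=(P-t)@R; uv=np.stack([q[:,0]/q[:,2]*c['fx']+c['cx'],q[:,1]/q[:,2]*c['fy']+c['cy']],1); cv2.polylines(im,[((uv+.5)*S).astype(np.int32)],True,col,1)
    ring=lambda C,X,Y,r: C+r*np.cos(th)[:,None]*X+r*np.sin(th)[:,None]*Y
    for s in (-62,62):
        dr(ring(np.array([*mid,88])+s*y,np.array([1,0,0]),np.array([0,1,0]),6.5),(0,0,255))
        dr(ring(np.array([*mid,85.5])+s*y,np.array([1,0,0]),np.array([0,1,0]),8),(255,0,0))
        dr(ring(o+A@[0,s,1],A[:,0],A[:,1],9.5),(0,255,0)); dr(ring(o+A@[0,s,24],A[:,0],A[:,1],10.5),(0,255,255))
    a=im[240*S:300*S,140*S:200*S]; b=im[240*S:300*S,362*S:422*S]
    cv2.imwrite('pics/'+fn+'_ov.png',cv2.hconcat([a,b]))
ov(sys.argv[1])
E
python3 ov.py w8
```

```text
(no output)
```

View pics/w8_ov.png

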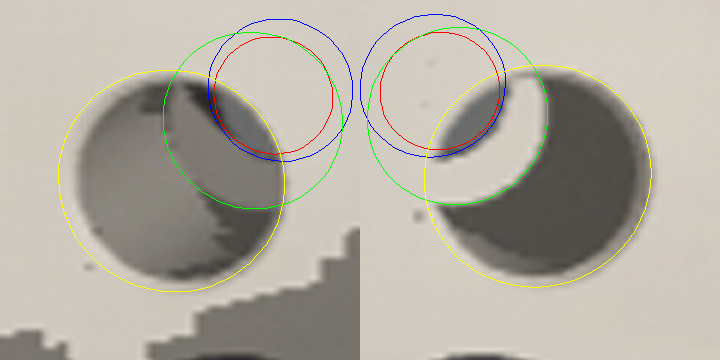

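```bash
python3 place.py 88; python3 -m creep '[[1,0.04,0.01,0.1,0,0.002,0],[1,0.03,0.01,0.1,0,0.002,0],[1,0,0,0.1,0,0,0],[1,0,0,0.1,0,0,0],[1,0,0,0,0,0,0],[1,0,0,0,0,0,0],[1,0,0,0,0,0,0],[1,0,0,0,0,0,0]]'; python3 place.py 86
```

```text
tgt [605.9 235.3 135.8]
shift cm [-0.02  0.01  0.55] rv [-0.001  0.004 -0.001] | pos [606.9 235.1 141.2] F [ 0.4 -0.6 -4.8] M [-0.04 -0.48 -0.04] op 0.291 t 15.05
 in target axes cm [-0.02  0.01  0.55]
 lid now [605.5 234.7  93.4] n [-0.004  0.002  1.   ] yaw 84.5 q [-0.88  0.85  0.81  1.75 -0.73  1.11  1.72]
clock: 15.85
position: [605.1, 235.6, 137.0]
tcp_rot: [[-0.97, 0.1, -0.22], [0.098, 0.995, 0.019], [0.221, -0.003, -0.975]]
force: [-0.1, 0.6, -5.9]
opening: 0.284
tgt [605.9 235.3 133.8]
shift cm [-0.15 -0.02  0.3 ] rv [-0.001 -0.    -0.001] | pos [605.1 235.6 137. ] F [-0.1  0.6 -5.9] M [ 0.01 -0.42  0.02] op 0.284 t 15.85
 in target axes cm [-0.15 -0.02  0.3 ]
 lid now [603.5 235.2  89.3] n [0.    0.001 1.   ] yaw 84.5 q [-0.87  0.86  0.8   1.75 -0.73  1.1   1.72]
```

Level, aligned within 1 mm, and free of contact at 89 mm. Now I go down gently through the pin tops, watching the force.

```bash
python3 -m creep '[[1,-0.06,-0.01,0.1,0,0,0],[1,-0.05,-0.01,0.1,0,0,0],[1,-0.03,0,0.1,0,0,0],[1,0,0,0,0,0,0],[1,0,0,0,0,0,0],[1,0,0,0,0,0,0],[1,0,0,0,0,0,0],[1,0,0,0,0,0,0]]'; python3 place.py 82
```

```text
clock: 16.65
position: [605.9, 235.3, 133.6]
tcp_rot: [[-0.97, 0.1, -0.22], [0.098, 0.995, 0.019], [0.221, -0.003, -0.975]]
force: [-0.2, -0.8, -4.7]
opening: 0.283
tgt [605.9 235.3 129.8]
shift cm [-0.08  0.    0.37] rv [-0.001 -0.    -0.001] | pos [605.9 235.3 133.6] F [-0.2 -0.8 -4.7] M [-0.02 -0.46 -0.  ] op 0.283 t 16.65
 in target axes cm [-0.08  0.    0.37]
 lid now [604.3 234.9  85.8] n [0.    0.001 1.   ] yaw 84.5 q [-0.87  0.86  0.8   1.75 -0.73  1.1   1.73]
```

At 85.8 mm both pins have entered 2 mm with no contact force. I continue straight down.

```bash
python3 -m creep '[[1,-0.025,0,0.1,0,0,0],[1,-0.025,0,0.1,0,0,0],[1,-0.025,0,0.1,0,0,0],[1,-0.025,0,0.1,0,0,0],[1,0,0,0,0,0,0],[1,0,0,0,0,0,0],[1,0,0,0,0,0,0],[1,0,0,0,0,0,0]]'; python3 place.py 76
```

```text
clock: 17.45
position: [606.0, 235.3, 129.0]
tcp_rot: [[-0.97, 0.1, -0.22], [0.098, 0.995, 0.019], [0.221, -0.003, -0.975]]
force: [-0.3, 0.2, -4.7]
opening: 0.286
tgt [605.9 235.3 123.8]
shift cm [-0.11  0.    0.51] rv [-0.001 -0.    -0.001] | pos [606.  235.3 129. ] F [-0.3  0.2 -4.7] M [-0.08 -0.47 -0.01] op 0.286 t 17.45
 in target axes cm [-0.11 -0.    0.51]
 lid now [604.4 234.9  81.2] n [0.    0.001 1.   ] yaw 84.51 q [-0.87  0.87  0.8   1.75 -0.74  1.09  1.73]
```

```bash
python3 -m creep '[[1,-0.022,0,0.1,0,0,0],[1,-0.022,0,0.1,0,0,0],[1,-0.022,0,0.1,0,0,0],[1,-0.022,0,0.1,0,0,0],[1,-0.022,0,0.1,0,0,0],[1,-0.022,0,0.1,0,0,0],[1,0,0,0,0,0,0],[1,0,0,0,0,0,0]]'; python3 place.py 70
```

```text
clock: 18.25
position: [606.0, 235.3, 122.3]
tcp_rot: [[-0.97, 0.1, -0.22], [0.098, 0.995, 0.019], [0.221, -0.003, -0.975]]
force: [0.1, 0.4, -5.3]
opening: 0.287
tgt [605.9 235.3 117.8]
shift cm [-0.09  0.    0.44] rv [-0.001 -0.    -0.001] | pos [606.  235.3 122.3] F [ 0.1  0.4 -5.3] M [-0.03 -0.51  0.04] op 0.287 t 18.25
 in target axes cm [-0.09  0.    0.44]
 lid now [604.4 234.9  74.5] n [0.    0.001 1.   ] yaw 84.51 q [-0.87  0.87  0.79  1.75 -0.75  1.09  1.73]
```

```bash
python3 -m creep '[[1,-0.022,0,0.1,0,0,0],[1,-0.022,0,0.1,0,0,0],[1,-0.022,0,0.1,0,0,0],[1,-0.022,0,0.1,0,0,0],[1,-0.022,0,0.1,0,0,0],[1,0,0,0,0,0,0],[1,0,0,0,0,0,0],[1,0,0,0,0,0,0]]'; python3 place.py 66
```

```text
clock: 19.05
position: [606.0, 235.3, 116.7]
tcp_rot: [[-0.97, 0.1, -0.22], [0.098, 0.995, 0.019], [0.221, -0.003, -0.975]]
force: [-0.2, 0.0, -4.8]
opening: 0.289
tgt [605.9 235.3 113.8]
shift cm [-0.06 -0.01  0.29] rv [-0.001 -0.    -0.001] | pos [606.  235.3 116.7] F [-0.2  0.  -4.8] M [-0.01 -0.43 -0.01] op 0.289 t 19.05
 in target axes cm [-0.06 -0.01  0.29]
 lid now [604.4 235.   68.9] n [0.    0.001 1.   ] yaw 84.51 q [-0.86  0.88  0.78  1.76 -0.75  1.08  1.74]
```

```bash
python3 -m creep '[[1,-0.022,0,0.1,0,0,0],[1,-0.018,0,0.08,0,0,0],[1,-0.012,0,0.05,0,0,0],[1,0,0,0,0,0,0],[1,0,0,0,0,0,0],[1,0,0,0,0,0,0],[1,0,0,0,0,0,0],[1,0,0,0,0,0,0]]'; python3 place.py 66
```

```text
clock: 19.85
position: [606.1, 235.3, 114.3]
tcp_rot: [[-0.97, 0.1, -0.22], [0.098, 0.995, 0.019], [0.221, -0.003, -0.975]]
force: [-0.5, 0.5, -5.0]
opening: 0.287
tgt [605.9 235.3 113.8]
shift cm [ 0.01 -0.01  0.05] rv [-0.001  0.    -0.001] | pos [606.1 235.3 114.3] F [-0.5  0.5 -5. ] M [-0.06 -0.44  0.04] op 0.287 t 19.85
 in target axes cm [ 0.01 -0.01  0.05]
 lid now [604.5 235.   66.5] n [0.    0.001 1.   ] yaw 84.51 q [-0.86  0.88  0.78  1.76 -0.75  1.07  1.74]
```

Estimated 66.5 mm and still no touch. I lower in sub-millimetre steps until the weight comes off.

```bash
python3 -m creep '[[1,-0.011,0,0.05,0,0,0],[1,-0.011,0,0.05,0,0,0],[1,0,0,0,0,0,0],[1,0,0,0,0,0,0],[1,0,0,0,0,0,0],[1,0,0,0,0,0,0],[1,0,0,0,0,0,0],[1,0,0,0,0,0,0]]'; python3 place.py 66
```

```text
clock: 20.65
position: [606.2, 235.3, 113.5]
tcp_rot: [[-0.97, 0.1, -0.22], [0.098, 0.995, 0.02], [0.221, -0.003, -0.975]]
force: [-0.5, -0.3, -4.5]
opening: 0.287
tgt [605.9 235.3 113.8]
shift cm [ 0.03 -0.   -0.02] rv [-0.001  0.    -0.001] | pos [606.2 235.3 113.5] F [-0.5 -0.3 -4.5] M [-0.04 -0.38  0.03] op 0.287 t 20.65
 in target axes cm [ 0.03 -0.   -0.02]
 lid now [604.6 235.   65.7] n [-0.     0.001  1.   ] yaw 84.51 q [-0.86  0.88  0.78  1.76 -0.75  1.07  1.74]
```

```bash
python3 -m creep '[[1,-0.008,0,0.05,0,0,0],[1,-0.008,0,0.05,0,0,0],[1,-0.008,0,0.05,0,0,0],[1,0,0,0,0,0,0],[1,0,0,0,0,0,0],[1,0,0,0,0,0,0],[1,0,0,0,0,0,0],[1,0,0,0,0,0,0]]'; python3 place.py 66
```

```text
clock: 21.45
position: [606.2, 235.2, 113.5]
tcp_rot: [[-0.97, 0.1, -0.22], [0.098, 0.995, 0.02], [0.221, -0.002, -0.975]]
force: [-0.8, 0.2, -2.1]
opening: 0.288
tgt [605.9 235.3 113.8]
shift cm [ 0.04  0.   -0.03] rv [ 0.    -0.    -0.001] | pos [606.2 235.2 113.5] F [-0.8  0.2 -2.1] M [-0.08 -0.23  0.03] op 0.288 t 21.45
 in target axes cm [ 0.04  0.   -0.03]
 lid now [604.6 235.   65.7] n [0. 0. 1.] yaw 84.51 q [-0.86  0.88  0.78  1.76 -0.75  1.07  1.74]
```

```bash
python3 -m creep '[[1,-0.01,0,0.06,0,0,0],[1,-0.01,0,0.06,0,0,0],[1,-0.01,0,0.06,0,0,0],[1,0,0,0.04,0,0,0],[1,0,0,0.04,0,0,0],[1,0,0,0,0,0,0],[1,0,0,0,0,0,0],[1,0,0,0,0,0,0]]'; python3 place.py 66; python3 -c "
from h import *
snap('wrist','w9');snap('side','s9');snap('scene','sc9')"; python3 lidfit.py w9 | sed -n 3,4p
python3 - <<'E'
import cv2
a=cv2.imread('pics/sc9.png')[200:340,270:430];b=cv2.imread('pics/s9.png')[90:230,190:350]
cv2.imwrite('pics/c9.png',cv2.resize(cv2.hconcat([a,b]),None,fx=2.5,fy=2.5,interpolation=cv2.INTER_CUBIC))
E
```

```text
clock: 22.25
position: [606.2, 235.3, 113.5]
tcp_rot: [[-0.97, 0.1, -0.221], [0.097, 0.995, 0.022], [0.222, -0.001, -0.975]]
force: [-1.1, 1.0, 3.0]
opening: 0.288
tgt [605.9 235.3 113.8]
shift cm [ 0.04  0.   -0.03] rv [ 0.001 -0.001 -0.   ] | pos [606.2 235.3 113.5] F [-1.1  1.   3. ] M [-0.18  0.3   0.04] op 0.288 t 22.25
 in target axes cm [ 0.04  0.   -0.03]
 lid now [604.6 235.   65.7] n [ 0.001 -0.001  1.   ] yaw 84.52 q [-0.86  0.88  0.78  1.76 -0.76  1.07  1.74]
n_tool [ 2.244e-01 -6.000e-04 -9.745e-01] mid [-3.74 -0.41 23.51] L 123.1 pts 21586 pitch 0.2263 roll -0.0006
world n [-2.8e-03  2.0e-04  1.0e+00] underside centre world [604.7 235.   65.7] y world [0.0946 0.9955 0.    ]
```

View pics/c9.png

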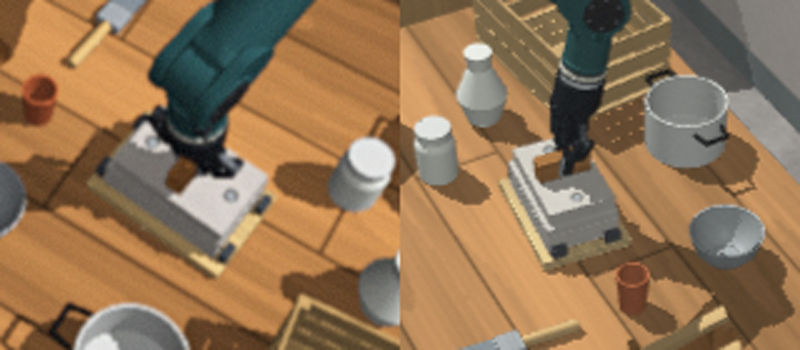

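View pics/w9.png

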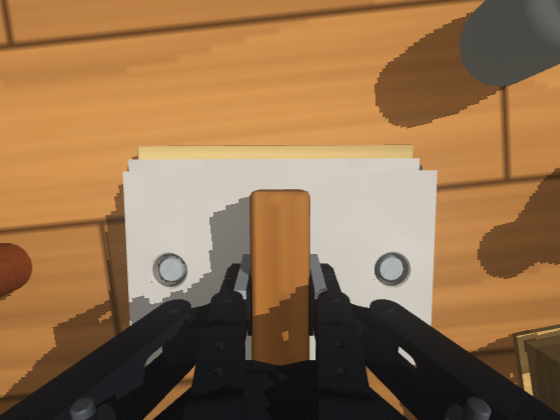

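Both pin tops show in the holes at (171,269) and (392,268). The lid is flat and level (underside estimated at 65.7 mm) and the mould carries its weight. Release.

```bash
python3 -m creep '[[0.3,0,0,0,0,0,0],[0,0,0,0,0,0,0],[-0.5,0,0,0,0,0,0],[-1,0,0,0,0,0,0],[-1,0,0,0,0,0,0],[-1,0,0,0,0,0,0],[-1,0,0,0,0,0,0],[-1,0,0,0,0,0,0]]'
```

```text
clock: 23.2
position: [608.0, 235.0, 112.2]
tcp_rot: [[-0.971, 0.1, -0.216], [0.098, 0.995, 0.021], [0.217, -0.001, -0.976]]
force: [-0.0, 1.1, 0.5]
opening: 1.002
```

```bash
python3 -m creep '[[-1,0,0,-0.5,0,0,0],[-1,0,0,-1,0,0,0],[-1,0,0,-1.5,0,0,0],[-1,0,0,-2,0,0,0],[-1,0,0,-2.5,0,0,0],[-1,0,0,-2.5,0,0,0],[-1,0,0,-2.5,0,0,0],[-1,0,0,-2,0,0,0]]'
```

```text
clock: 24.0
position: [640.7, 231.0, 263.9]
tcp_rot: [[-0.971, 0.101, -0.217], [0.099, 0.995, 0.02], [0.218, -0.002, -0.976]]
force: [-0.1, -0.4, 0.5]
opening: 1.005
```

```bash
python3 -m creep '[[-1,0,0,-1,0,0,0],[-1,0,0,-0.5,0,0,0],[-1,0,0,0,0,0,0],[-1,0,0,0,0,0,0],[-1,0,0,0,0,0,0],[-1,0,0,0,0,0,0],[-1,0,0,0,0,0,0],[-1,0,0,0,0,0,0]]'; python3 - <<'E'
from h import *
snap('wrist','w10');snap('scene','sc10')
p,P=cloud('wrist','w10'); hsv=cv2.cvtColor(p,cv2.COLOR_RGB2HSV); X,Y,Z=[P[...,i] for i in range(3)]
m=(hsv[...,1]<35)&(hsv[...,2]>110)&(abs(X-604)<75)&(abs(Y-235)<105)&(abs(Z-90)<8)
Q=P[m]; c=Q.mean(0); w=np.linalg.eigh(np.cov((Q-c).T))[1][:,0]; print('lid top z',np.median(Q[:,2]),'n',w.round(4),cv2.minAreaRect(Q[:,:2].astype(np.float32)))
s=read_state();print(s['position'],s['force'],s['opening'])
E
```

```text
clock: 24.8
position: [644.2, 229.9, 281.3]
tcp_rot: [[-0.971, 0.102, -0.215], [0.1, 0.995, 0.02], [0.216, -0.002, -0.976]]
force: [0.2, -0.1, -0.3]
opening: 0.999
lid top z 89.69076035884598 n [3.e-04 2.e-04 1.e+00] ((604.799072265625, 234.87802124023438), (170.36102294921875, 109.94768524169922), 84.62029266357422)
[644.31739511 229.93293093 281.47262009] [-0.24949021  0.05302125 -0.24851366] 1.0010113713217874
```

View pics/w10.png

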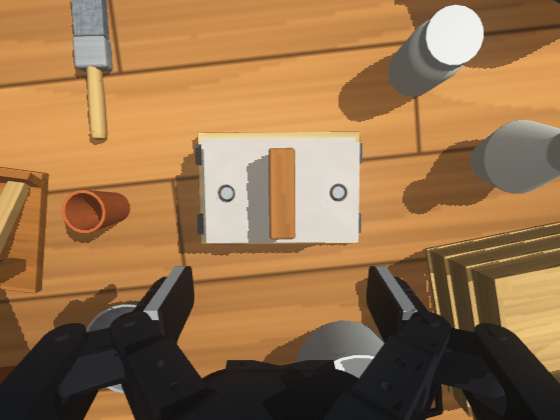

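View pics/sc10.png

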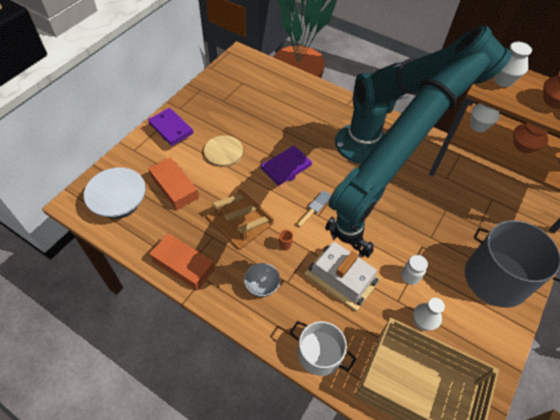

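The lid top is at 89.7 mm (underside 65.7) and level within 0.001 rad. Its centre (604.8, 234.9) is about 5 mm from the mould's, which is the pin shift, and the yaw matches within 0.1°. Both pins show at (227,193) and (338,192), and nothing else has moved.

```bash
python3 -c "
from cell import hand_in
print(hand_in())"
```

```text
the job is handed in; nothing more can be done
None
```

The mould is closed. I took the white lid by its rib from the rack, levelled it, and lowered it in roughly 1 mm steps over both pins until the mould carried its weight. I then released it, withdrew the arm and handed the job in at about 25 s; no verdict is reported.

**Last checks before handing in:**
- **Seating:** the underside is at about 65.7 mm by the wrist depth camera, tilted less than 0.001 rad, with both pins visible in the holes.
- **Position:** the lid's centre is about 5 mm from the mould's, which matches the pin shift I measured. Its turn agrees with the mould's within 0.1°.
- **Forces and bystanders:** the push at seating was under about 10 N, and the force reading was near zero after release. By eye in the scene picture, the bystanders have not moved.

**What did not go to plan:**
- The first approach, square to the slope, ran into wrist joint limits, so I gripped the rib with 0.22 rad less pitch.
- One sideways correction had the wrong sign and was put right above the pins.
- The scene and side cameras disagreed by about 8 mm on where the lid lay, so I used the wrist camera.

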